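# Seat a flat bar in a welding fixture and tighten its wing nut between two tie bolts

### The job

Push the flat steel bar lengthwise along its channel until its far end rests against the fixture's end stop. Then tighten the wing nut clockwise, in such short arcs as the two tie bolts beside it allow, until the clamp grips the bar firmly, about 0.25 N m at the nut, without overtightening it or bearing on the tie bolts. Let go, leaving the bar clamped against the stop and the spanner, tape roll and offcut beside it undisturbed.

Things in the scene. Friction and masses are not known exactly. Their poses are not given: they have to be found in the camera images.
- bed: Fixed steel plate, 170 x 130 x 20 mm. Origin: at bench height on the channel's middle line; the plate reaches from x = -70 to +100 mm. x runs along the channel towards the end stop, z up. On the plate (top z = 20 mm) two rails 10 mm high, 44 mm apart, run along x from -50 to +80 mm and guide the bar; the end stop's face is at x = +80 mm.
- stop_face (a point): Point on the face of the end stop that the bar must rest against, on the channel's middle line, 26 mm above the bench; axes as the bed.
- bar: Loose flat steel bar, 160 x 40 x 12 mm, about 0.6 kg, lying in the channel under the clamp with its near end sticking out towards the robot. Origin: centre of its underside; x along its length, z up.
- bar_far (a point): Centre of the bar's far end face (+80 mm from its origin along x, 6 mm up): touches stop_face when home.
- bar_near (a point): Centre of the bar's near end face (-80 mm along x, 6 mm up): push here towards the stop, along the bar's +x. At home it stands 80 mm before the bed's origin.
- clamp: Fixed screw clamp bridging the channel. Origin: on the screw's vertical axis, about at bench height, 30 mm past the bed's origin along x; axes as the bed. Its grey crosshead, 44 (x) x 104 (y) x 18 mm, has its top 76 mm above the origin. Below it a round shoe 26 mm across hangs on the screw, 1 to 3 mm clear of the bar (varies, not measured).
- posts: The two tie bolts beside the nut: upright, 16 mm across, axes at y = +40 and -40 mm, rising 44 mm above the crosshead. Origin: on the screw's axis at the crosshead's top; axes as the clamp. The wings pass with 7 mm to spare. Fingers opened wide, or holding the tips, fit only within about 50 degrees of the clamp's x axis; narrow on the flats they pass. Touch the bolts lightly at most (15 N).
- nut_top (a point): Aluminium wing nut: point on its axis at the wings' top, about 113 mm above the bench. x axis along the wings, z up: one straight flat wing bar 50 mm tip to tip, 9 mm thick, 24 mm high (this point down to 24 mm below), over a round hub 23 mm across whose top is 23 mm below. Pinch it across the flats or across the tips, each where the bolts leave room. It neither rises nor sinks.
- spanner: Steel spanner 170 mm long lying beside the fixture; leave it alone.
- tape_roll: Roll of masking tape, 100 mm across, 24 mm high, lying beside the fixture; leave it alone.
- offcut: Steel offcut 50 x 70 x 8 mm lying beside the fixture; leave it alone.
- screw (a point): Point on the screw's axis at the nut's foot (fixed; axes as the clamp). The nut tightens clockwise from above (negative yaw); the shoe sinks 1 mm per rad and meets the bar after 1 to 3 rad. Thread drag is 0.11 N m either way; once the shoe meets the bar, the torque climbs by 0.35 N m per rad. Firm is 0.2 to 0.35 N m, 0.5 is overtightened. Let go, it eases back a little and holds.
Things that resemble listed ones, but are neither listed nor needed, are in the scene too. What is shaped like the bar but red is not meant.

How it is judged:
On the way, in this order (a step that is already met when the one before it is completed fails the run):
1. the bar's far end is against the end stop, with the clamp still loose (x of bar_far in the frame of stop_face above -0.002 m and contact force between clamp and bar below 5 N), for 0.2 s.
2. the clamp grips the bar firmly (contact force between clamp and bar above 60 N), for 0.2 s.
At the end, for the whole second after the job is handed in: the bar's far end is within 2.5 mm of the end stop, the clamp presses on it with at least 30 N, and it is at rest (x of bar_far in the frame of stop_face above -0.0025 m and contact force between clamp and bar above 30 N and linear speed of bar below 0.01 m/s); the robot touches nothing.
It fails at once if the clamp is overtightened: more than 400 N on the bar (contact force between clamp and bar above 400 N).
It fails at once if the robot bears on the tie bolts with more than 15 N (contact force between the arm and posts above 15 N).
It fails at once if a bystander is pushed more than 20 mm (distance of any of spanner, tape_roll, offcut from where it was at the start of the episode above 0.02 m).
It also fails if it takes over 72 s, if anything falls off the work surface, if the arm or the gripper's body presses on something with over 40 N, if the wrist force passes 120 N, or if a joint passes its speed limit or range.

### The arm

A 6-joint arm with a two-finger parallel gripper is mounted at the origin on the work surface. World frame = base frame: x ahead of the robot, y to its left, z up, the work surface at z = 0. Lengths are in m, angles in rad, forces in N, time in s.
With the tool pointing down it reaches from about 0.3 to 0.875 m from the base axis. Payload 6.4 kg.
Tool frame: the origin (TCP) lies at the very end of the fingers, on their centre line; the grasp point (between the pads) lies 19 mm behind it; z points along the fingers, y is the line along which they close (so a half turn about z gives the same grasp; the last joint's range is limited). The gripper opens to 85 mm and grips with 20 to 120 N. Pads are 22 mm wide; open, the fingers measure 114 mm over their backs; the gripper's body (76 mm by 85 mm) begins 54 mm behind the grasp point. The pads swing forward as they close: fully open they stand 13 mm farther back than shut.
Start: joints at [-1.529, 0.181, 1.607, -0, 1.354, -0.206], TCP at [0.141, -0.557, 0.231] pointing down, gripper open.
Joint ranges: [-2.99, 2.99], [-0.89, 2.07], [0.3, 2.58], [-1.14, 4.28], [0, 2.63], [-3.12, 3.12]. Speed limits (rad/s): [2.57, 2.57, 3.01, 3.14, 3.14, 3.14].

### API

Orientations are given as a unit quaternion [w, x, y, z].
In Python, from bench import get_obs, optics, workorder gives the robot as it stands.
- The arm moves only by the shell command python3 -m jog 'ROWS'. ROWS is a JSON object whose key "deltas" holds a list of rows, 1 to 10 of them, each of 7 numbers: dx, dy, dz in units of 100 mm, then a rotation vector rx, ry, rz in rad, then the opening from 0.0 (shut) to 1.0 (fully open); each row is the pose to reach, as a shift and turn from the pose commanded when the command began, along the tool's axes at that moment; what a row does not reach only later rows make up. A row lasts 1/8 s, in which the tool goes at most 0.0625 m and 0.188 rad, less where a joint would pass 70% of its speed; a pose out of reach is approached as far as the arm can. The fingers move at their own pace and stop on an object; the grip force is fixed at half the most. Time passes only in rows, so rows that do not move let the fingers close. It prints the time, the measured TCP pose, the force, the opening and the grip force at its end. Input that does not fit is refused with a message, and nothing moves.
- get_obs(): the state, without advancing time (a new reading comes with each control period).
- optics.camera(name): name is "scene" or "top" or "wrist"; returns (picture, depth): 480x640x3 uint8, blue, green, red; 480x640 float32, m along the optical axis (not along the pixel's ray), 0 where there is no reading.
- optics.camera_params(name): a dict with "fovy" (degrees; the focal length in pixels is half the picture's height over the tangent of half this angle, whatever the lens; pixels are square), "cx", "cy" (the principal point, pixels), "view" (4x4, takes a point from world to camera coordinates). Camera axes: x right, y up, looking along -z (the intrinsics and any distortion apply to the point x, -y, -z); pixel columns grow to the right and rows downward; lengths in m; the calibration is good to about 2 mm. A picture is of the moment at which its call begins: read the wrist's pose just before it. camera_params takes no time and is no camera call; for the wrist camera it gives the pose at the moment of the call.
- workorder.hand_in(): hands the job in; it is judged then, once.
The state is a dict: "time_s": time; "q": joint angles; "dq": joint speeds; "joint_efforts": joint torques, N m; "eef_pos": TCP position; "eef_rot": TCP orientation; "wrist_force": force on the tool from outside, world axes, zero at the start; "torque": the same for the moment, N m; "opening": opening from 0.0 (shut) to 1.0 (fully open); "grasp_force": force on a finger pad.
Only numpy, scipy, OpenCV 4.12 (cv2) and the standard library are available. Lean on these libraries where they do the work, as an engineer would, in place of code of your own. Each camera call takes 0.05 s, during which the arm holds its last target. There are 200 camera calls.

## Working session

There is one attempt and no reset: what is moved stays moved. The work goes in short steps, Python scripts to look and compute and a shell command to move; the robot and the scene stay as the last step left them, time stands still between calls to the robot, and variables do not carry over. Pictures are saved under pics/ and viewed, at most 10 in all, crops included, and the job is handed in when it is done.

```bash
ls; mkdir -p pics
python3 - <<'E'
from bench import get_obs, optics
import cv2,numpy as np
o=get_obs();print({k:np.round(v,3) for k,v in o.items()})
for n in("scene","top"):
    p=optics.camera_params(n);print(n,p)
    im,d=optics.camera(n);cv2.imwrite(f"pics/{n}0.png",im);np.save(f"pics/{n}0.npy",d);print((d>0).mean())
E
```

```text
pics
{'time_s': np.float64(0.0), 'q': array([-1.529,  0.182,  1.608, -0.   ,  1.354, -0.206]), 'dq': array([ 0.001,  0.   ,  0.001, -0.   ,  0.   ,  0.   ]), 'joint_efforts': array([ 0.0000e+00, -4.4488e+01, -3.5133e+01, -0.0000e+00,  9.0000e-03,
        0.0000e+00]), 'eef_pos': array([ 0.141, -0.557,  0.23 ]), 'eef_rot': array([-0.001,  0.992,  0.124,  0.   ]), 'wrist_force': array([0.516, 0.733, 0.45 ]), 'torque': array([ 0.   ,  0.039, -0.018]), 'grasp_force': np.float64(0.0), 'opening': np.float64(1.0)}
scene {'fovy': 50.60978578814931, 'cx': 318.4456979596381, 'cy': 244.22638149532108, 'view': array([[-0.31970723,  0.94749946, -0.00566267,  0.14210639],
       [-0.79809293, -0.26606326,  0.54060893,  0.34550641],
       [ 0.51072004,  0.17735592,  0.84125497, -1.21867466],
       [ 0.        ,  0.        ,  0.        ,  1.        ]])}
0.99599609375
top {'fovy': 56.8614364974441, 'cx': 311.84180769252714, 'cy': 242.24538970108375, 'view': array([[ 0.0085162 , -0.99995821, -0.00332599,  0.03407527],
       [ 0.99746608,  0.00825994,  0.07066253, -0.48321839],
       [-0.07063211, -0.00391934,  0.99749473, -0.78511262],
       [ 0.        ,  0.        ,  0.        ,  1.        ]])}
0.9960481770833334
```

View pics/top0.png

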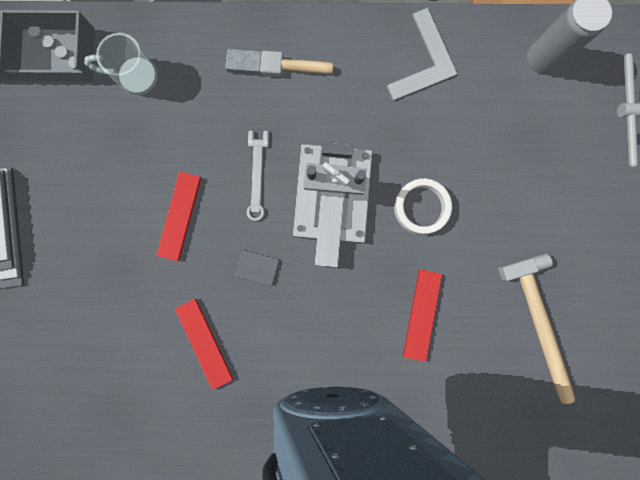

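View pics/scene0.png

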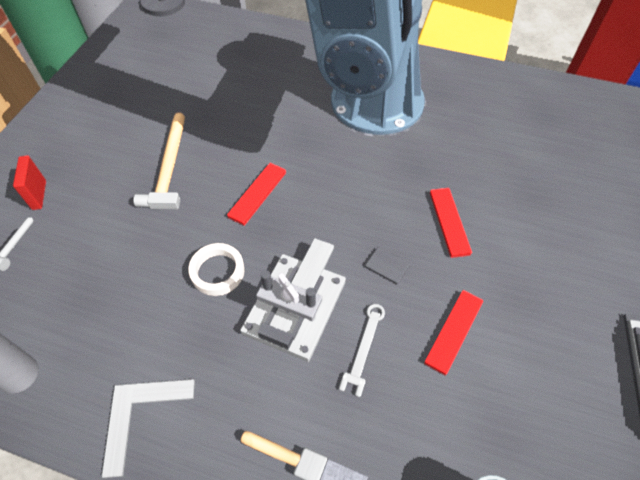

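The top view shows the fixture around (335,190), the bar's near end at (327,265), the nut at (336,173), the tie bolts at (312,172) and (361,176), the spanner at (257,175), the tape roll at (424,206) and the offcut at (258,267). The long side of the fixture is tilted slightly. Next I measure it by depth.

```bash
cat > h.py <<'E'
import numpy as np,cv2
from bench import get_obs, optics
def cloud(n,d,p=None):
    p=p or optics.camera_params(n);f=240/np.tan(np.radians(p["fovy"])/2)
    v,u=np.mgrid[:480,:640];c=np.stack([(u-p["cx"])/f*d,-(v-p["cy"])/f*d,-d],-1)
    V=p["view"];return (c-V[:3,3])@V[:3,:3]
def rect(P):
    r=cv2.minAreaRect((P[:,:2]*1000).astype(np.float32));return np.round(r[0],1),np.round(r[1],1),round(r[2],2)
E
python3 - <<'E'
from h import *
for n in("top","scene"):
    d=np.load(f"pics/{n}0.npy");W=cloud(n,d);im=cv2.imread(f"pics/{n}0.png")
    m=(d>0)&(abs(W[...,0]-.55)<.16)&(abs(W[...,1])<.1); print(n,"bench z",np.median(W[...,2][(d>0)&(abs(W[...,0]-.45)<.2)&(abs(W[...,1])<.3)]))
    z=W[...,2]
    print(np.histogram(z[m],bins=np.arange(0,.13,.004))[0])
    for nm,a,b in(("plate",.015,.025),("bar/rail",.027,.037),("cross",.070,.082),("nut",.105,.1155),("posts",.1165,.126)):
        k=m&(z>a)&(z<b); k=k.astype(np.uint8)
        N,L,S,C=cv2.connectedComponentsWithStats(k)
        for i in range(1,N):
            if S[i,4]>12:
                q=W[L==i];print(nm,S[i,4],"mean",np.round(q.mean(0)*1000,1),rect(q))
im=cv2.imread("pics/top0.png")[120:280,270:400];a=cv2.resize(im,None,fx=3.5,fy=3.5,interpolation=2)
im=cv2.imread("pics/scene0.png")[220:370,230:360];b=cv2.resize(im,(345,int(345*150/130)))
c=np.zeros((560,800,3),np.uint8);c[:560,:455]=a[:560,:455];c[:b.shape[0],455:]=b;cv2.imwrite("pics/crop.png",c)
E
```

```text
top bench z 0.0016700087189338785
[7133   84   10   11 1083 1966  179  842 1183   31   23  313   40    0
    0   19   22   30  197  803   56   27   37   29   27   30   25   33
  141   60  131    0]
plate 1455 mean [566.4  50.1  20.6] (array([576.4,  48.5]), array([ 43.7, 170.4]), 88.25)
plate 1440 mean [556.9 -43.   20.5] (array([569.9, -40.1]), array([ 45.3, 170.4]), 85.25)
plate 191 mean [631.8  -3.6  20.8] (array([631.5,  -2.7]), array([44. , 14.6]), 83.72)
bar/rail 114 mean [633.1  -2.7  31.2] (array([630.1,  -2.5]), array([57.8, 17.8]), 85.54)
bar/rail 1793 mean [508.4  10.2  32.5] (array([506.6,  12.5]), array([ 48.1, 132.5]), 85.33)
bar/rail 142 mean [538.1 -20.5  30.6] (array([538. , -20.6]), array([ 7.1, 63.2]), 85.3)
cross 1059 mean [584.5   1.7  77.2] (array([588. ,   0.9]), array([103.9,  44.4]), 85.4)
nut 149 mean [587.1   0.9 112.8] (array([587.9,   0.9]), array([49.7,  9.7]), 51.99)
nut 14 mean [578.8 -37.6 110.3] (array([578.9, -38.8]), array([12.4,  3.6]), 85.27)
posts 81 mean [590.9  40.6 120.7] (array([591.1,  40.7]), array([15. , 14.7]), 57.25)
posts 17 mean [588.
[... 807 characters left out ...]
/rail 199 mean [633.8   8.8  30.8] (array([632.8,  -4.1]), array([55.8, 61.9]), 83.56)
cross 1024 mean [ 5.988e+02 -1.000e-01  7.650e+01] (array([592.7,  -1.6]), array([104.3,  46.1]), 86.02)
nut 155 mean [594.4  -1.4 112.3] (array([593. ,  -1.8]), array([50.7,  9.5]), 53.31)
nut 26 mean [594.3 -38.9 109.9] (array([594.2, -39.8]), array([ 7.1, 14.9]), 23.69)
nut 30 mean [601.1  40.2 109.9] (array([599.8,  40.6]), array([ 6.9, 15.4]), 36.92)
posts 76 mean [590.4 -41.  120.2] (array([590.1, -41.3]), array([15.2, 14.9]), 64.59)
posts 15 mean [592.8  -2.  118.1] (array([592.7,  -1.8]), array([6.6, 4.9]), 22.17)
posts 75 mean [596.5  38.3 120.5] (array([595.8,  38.5]), array([15.9, 14.3]), 19.44)
```

View pics/crop.png

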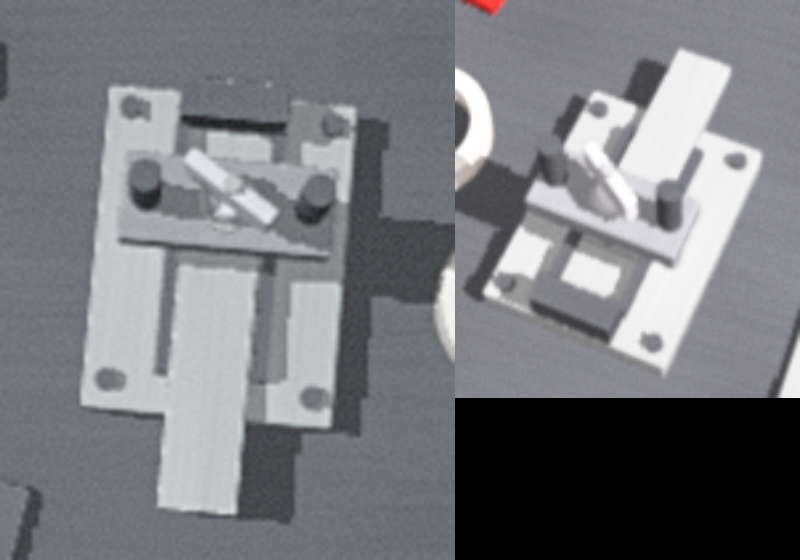

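The crop shows the wing running from upper left (185,155) to lower right (275,220), about +53° in world. The bar sticks out about 50 mm. The fixture's yaw is about -4.6°. I'll move to stand behind the bar's near end and refine with the wrist camera.

```bash
cat >> h.py <<'E'
def pose():
    o=get_obs();from scipy.spatial.transform import Rotation as R
    w=o["eef_rot"];return o,R.from_quat(w,scalar_first=True).as_matrix()
def goto(x,y,z,ca):
    "tool-axes shift to a world TCP (mm) and closing angle ca (deg)"
    o,M=pose();s=M.T@(np.array([x,y,z])/1e3-o["eef_pos"]);c=np.degrees(np.arctan2(M[1,1],M[0,1]))
    print("tool shift mm",np.round(s*1e3,1),"rz",round(np.radians(c-ca),4),"closing now",round(c,2),"tilt",np.round(M[:,2],4),"q6",round(o["q"][5],2))
E
python3 -c "
from h import *
goto(410,14,230,-94.6)"
```

```text
tool shift mm [ 400.8 -487.5    1.4] rz 0.3281 closing now -75.8 tilt [-1.0e-04  1.6e-03 -1.0e+00] q6 -0.21
```

Units first: shifts go in units of 100 mm. So -0.488 m is -4.88, -0.438 m is -4.38.

```bash
python3 -m jog '{"deltas":[[0.4, -0.48, 0, 0, 0, 0.03, 0], [0.8, -0.97, 0, 0, 0, 0.06, 0], [1.2, -1.46, 0, 0, 0, 0.1, 0], [1.6, -1.95, 0, 0, 0, 0.13, 0], [2, -2.43, 0, 0, 0, 0.16, 0], [2.4, -2.92, 0, 0, 0, 0.2, 0], [2.8, -3.41, 0, 0, 0, 0.23, 0], [3.2, -3.9, 0, 0, 0, 0.26, 0], [3.6, -4.38, 0, 0, 0, 0.3, 0], [4.01, -4.88, 0, 0, 0, 0.328, 0]]}'
python3 -m jog '{"deltas":[[0, 0, 0, 0, 0, 0, 0], [0, 0, 0, 0, 0, 0, 0], [0, 0, 0, 0, 0, 0, 0]]}'
python3 - <<'E'
from h import *
goto(410,14,230,-94.6)
p=optics.camera_params("wrist");im,d=optics.camera("wrist");cv2.imwrite("pics/w1.png",im);np.save("pics/w1.npy",d)
print(p)
W=cloud("wrist",d,p);z=W[...,2];m=(d>0)&(abs(W[...,0]-.55)<.16)&(abs(W[...,1])<.1);print(m.sum(),np.median(z[(d>0)]))
for nm,a,b in(("plate",.015,.025),("bar/rail",.0275,.037),("cross",.070,.082),("nut",.105,.1155),("posts",.1165,.126)):
    N,L,S,C=cv2.connectedComponentsWithStats((m&(z>a)&(z<b)).astype(np.uint8))
    for i in range(1,N):
        if S[i,4]>40: q=W[L==i];print(nm,S[i,4],np.round(q.mean(0)*1e3,1),rect(q))
E
```

```text
time_s: 1.35
eef_pos: [0.4078, 0.0101, 0.2315]
eef_rot: [0.0, 0.999, -0.041, 0.0]
wrist_force: [1.3, -0.7, 0.0]
opening: 0.001
grasp_force: 0.0
time_s: 1.72
eef_pos: [0.4069, 0.0066, 0.2311]
eef_rot: [0.0, 0.999, -0.041, -0.0]
wrist_force: [-0.1, 0.5, -0.3]
opening: -0.001
grasp_force: 0.0
tool shift mm [ 2.5 -7.6  1.1] rz -0.0025 closing now -94.74 tilt [-4.e-04 -2.e-04 -1.e+00] q6 1.38
{'fovy': 60.176722491148176, 'cx': 316.1346894547551, 'cy': 242.60446532880596, 'view': array([[-0.08435205, -0.99643528,  0.00121156,  0.03968017],
       [ 0.95110801, -0.08087736, -0.29808122, -0.34886592],
       [ 0.29711663, -0.02399144,  0.95453974, -0.49989869],
       [ 0.        ,  0.        ,  0.        ,  1.        ]])}
104605 -0.0001154034686370344
plate 4927 [532.2  47.4  19.5] (array([532.3,  45.2]), array([43.6, 74.9]), 85.06)
plate 5224 [525.  -42.3  19.6] (array([525.1, -40.5]), array([45.5, 75.2]), 85.64)
bar/rail 724 [540.4  26.4  29.4] (array([539.7,  26.6]), array([ 7.2, 52.4]), 85.14)
bar/rail 8593 [506.5   4.5  31.4] (array([503.2,   4.8]), array([ 40.1, 120.6]), 85.18)
bar/rail 723 [535.9 -24.3  29.5] (array([535.5, -24.3]), array([ 7.1, 52.5]), 85.17)
```

View pics/w1.png

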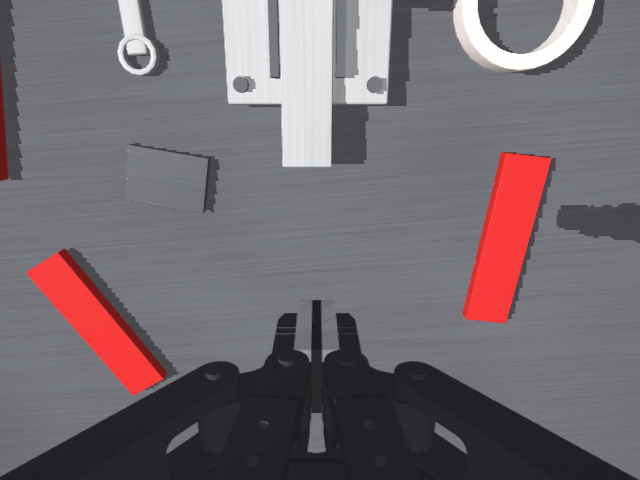

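The wrist view shows the bar's near end at (306,166) and the rails at (275,40) and (340,40). The gripper is clear of the offcut at (170,178) and the red bars. Bar axis yaw is -4.8°, the near end is at (443,10) mm, and home is about 38 mm further on. I'll descend behind it and push.

```bash
python3 -c "
from h import *
goto(416,12.2,15,-94.8)"
```

```text
tool shift mm [  8.6  -6.5 216.2] rz 0.0006 closing now -94.77 tilt [-2.e-04 -2.e-04 -1.e+00] q6 1.38
```

```bash
python3 -m jog '{"deltas":[[0.04, -0.03, 0.5, 0, 0, 0, 0], [0.09, -0.065, 1, 0, 0, 0, 0], [0.09, -0.065, 1.5, 0, 0, 0, 0], [0.09, -0.065, 1.9, 0, 0, 0, 0], [0.09, -0.065, 2.16, 0, 0, 0, 0], [0.09, -0.065, 2.16, 0, 0, 0, 0], [0.09, -0.065, 2.16, 0, 0, 0, 0]]}'
python3 -m jog '{"deltas":[[0.06, 0, 0, 0, 0, 0, 0], [0.12, 0, 0, 0, 0, 0, 0], [0.18, 0, 0, 0, 0, 0, 0], [0.24, 0, 0, 0, 0, 0, 0], [0.3, 0, 0, 0, 0, 0, 0], [0.36, 0, 0, 0, 0, 0, 0], [0.42, 0, 0, 0, 0, 0, 0], [0.42, 0, 0, 0, 0, 0, 0]]}'; python3 -c "
from h import *
goto(470.6,6.7,15,-94.8)"
```

```text
time_s: 2.65
eef_pos: [0.4176, 0.0127, 0.0163]
eef_rot: [0.0, 0.999, -0.041, 0.001]
wrist_force: [0.4, 0.0, 0.2]
opening: -0.004
grasp_force: 0.0
time_s: 3.65
eef_pos: [0.4596, 0.0102, 0.0155]
eef_rot: [0.0, 0.999, -0.04, 0.001]
wrist_force: [-0.1, -0.3, -0.9]
opening: 0.002
grasp_force: 0.3
tool shift mm [11.2  2.7  0.5] rz 0.0036 closing now -94.59 tilt [ 1.3e-03 -2.0e-04 -1.0e+00] q6 1.41
```

```bash
python3 -m jog '{"deltas":[[0.03, 0, 0, 0, 0, 0, 0], [0.06, 0, 0, 0, 0, 0, 0], [0.08, 0, 0, 0, 0, 0, 0]]}'; python3 -m jog '{"deltas":[[0.01, 0, 0, 0, 0, 0, 0], [0.02, 0, 0, 0, 0, 0, 0]]}';python3 -m jog '{"deltas":[[0.01, 0, 0, 0, 0, 0, 0], [0.015, 0, 0, 0, 0, 0, 0]]}'
```

```text
time_s: 4.03
eef_pos: [0.4656, 0.01, 0.0153]
eef_rot: [-0.0, 0.999, -0.04, -0.001]
wrist_force: [-6.5, 0.4, 4.5]
opening: -0.002
grasp_force: 3.4
time_s: 4.28
eef_pos: [0.4672, 0.0099, 0.0152]
eef_rot: [-0.0, 0.999, -0.04, -0.002]
wrist_force: [-8.0, 0.3, 5.0]
opening: -0.0
grasp_force: 4.0
time_s: 4.53
eef_pos: [0.4689, 0.0097, 0.0153]
eef_rot: [-0.0, 0.999, -0.04, -0.001]
wrist_force: [-7.1, 0.7, 3.9]
opening: -0.001
grasp_force: 3.6
```

In the tool's units: 0.002 m is 0.02, 0.001 m is 0.01.

```bash
python3 -m jog '{"deltas":[[0.01, 0, 0, 0, 0, 0, 0], [0.02, 0, 0, 0, 0, 0, 0]]}'; python3 -m jog '{"deltas":[[0.01, 0, 0, 0, 0, 0, 0], [0.015, 0, 0, 0, 0, 0, 0]]}'; python3 -m jog '{"deltas":[[0.005, 0, 0, 0, 0, 0, 0], [0.01, 0, 0, 0, 0, 0, 0]]}'
```

```text
time_s: 4.78
eef_pos: [0.4695, 0.0097, 0.0151]
eef_rot: [-0.0, 0.999, -0.04, -0.003]
wrist_force: [-13.4, -0.2, 11.4]
opening: -0.0
grasp_force: 6.6
time_s: 5.03
eef_pos: [0.4695, 0.0098, 0.0148]
eef_rot: [-0.0, 0.999, -0.04, -0.005]
wrist_force: [-16.3, 0.6, 14.9]
opening: 0.003
grasp_force: 8.8
time_s: 5.28
eef_pos: [0.4695, 0.0098, 0.0146]
eef_rot: [-0.0, 0.999, -0.04, -0.006]
wrist_force: [-20.1, -1.1, 16.4]
opening: 0.003
grasp_force: 10.5
```

The bar is against the stop: the tool stalled and force rose to 20 N. I'll back off, rise, and measure the nut from above.

```bash
python3 -m jog '{"deltas":[[-0.1, 0, 0, 0, 0, 0, 0], [-0.2, 0, 0, 0, 0, 0, 0], [-0.2, 0, -0.5, 0, 0, 0, 0.1], [-0.15, 0, -1, 0, 0, 0, 0.2], [0, 0, -1.5, 0, 0, 0, 0.2], [0.25, 0, -2, 0, 0, 0, 0.2], [0.3, 0, -2.2, 0, 0, 0, 0.2], [0.3, 0, -2.2, 0, 0, 0, 0.2], [0.3, 0, -2.2, 0, 0, 0, 0.2], [0.3, 0, -2.2, 0, 0, 0, 0.2]]}'
python3 - <<'E'
from h import *
goto(500,7,240,-94.6)
p=optics.camera_params("wrist");im,d=optics.camera("wrist");cv2.imwrite("pics/w2.png",im);np.save("pics/w2.npy",d)
W=cloud("wrist",d,p);z=W[...,2];m=(d>0)&(abs(W[...,0]-.55)<.16)&(abs(W[...,1])<.1)
for nm,a,b in(("plate",.015,.025),("bar/rail",.0275,.037),("cross",.070,.082),("nut",.108,.1155),("posts",.1165,.126)):
    N,L,S,C=cv2.connectedComponentsWithStats((m&(z>a)&(z<b)).astype(np.uint8))
    for i in range(1,N):
        if S[i,4]>40: q=W[L==i];print(nm,S[i,4],np.round(q.mean(0)*1e3,1),rect(q))
E
```

```text
time_s: 6.52
eef_pos: [0.5033, 0.0069, 0.2336]
eef_rot: [-0.0, 0.999, -0.04, -0.001]
wrist_force: [0.1, -0.9, 1.2]
opening: 0.199
grasp_force: 0.0
tool shift mm [-3.3  0.2 -6.4] rz -0.0 closing now -94.6 tilt [-2.8e-03  7.0e-04 -1.0e+00] q6 1.43
plate 2681 [642.7  40.2  19.7] (array([635. ,  40.3]), array([36. , 59.1]), 84.78)
plate 2690 [634.8 -54.6  19.8] (array([627.8, -53.5]), array([36.3, 58.2]), 84.84)
plate 115 [628.8 -27.4  20. ] (array([628.1, -27.4]), array([ 2.3, 22.3]), 85.66)
plate 3863 [534.7  48.3  19.5] (array([543.9,  44.5]), array([43.2, 97.6]), 85.39)
plate 4090 [526.8 -42.7  19.5] (array([536.1, -41.1]), array([45.9, 96.2]), 85.06)
bar/rail 2536 [629.8  -6.   31.1] (array([629.2,  -6.4]), array([58. , 23.9]), 84.94)
bar/rail 5496 [527.7   5.9  31.2] (array([524.7,   7.5]), array([47.8, 86.4]), 85.15)
bar/rail 578 [537.8 -24.3  29.4] (array([537.1, -24.3]), array([ 7.2, 55.1]), 85.09)
cross 7176 [590.9  -3.2  76.3] (array([590.9,  -3.3]), array([104.2,  44.1]), 85.11)
nut 1156 [591.   -2.7 112.8] (array([590.9,  -3.1]), array([50.,  9.]), 52.79)
posts 612 [594.2  36.6 120. ] (array([594.1,  36.6]), array([15.2, 15.4]), 69.9)
posts 612 [587.5 -42.6 120.1] (array([587.5, -42.7]), array([15.1, 15.3]), 40.41)
posts 130 [590.9  -3.1 117.4] (array([590.9,  -3. ]), array([7.1, 7.7]), 85.3)
```

View pics/w2.png

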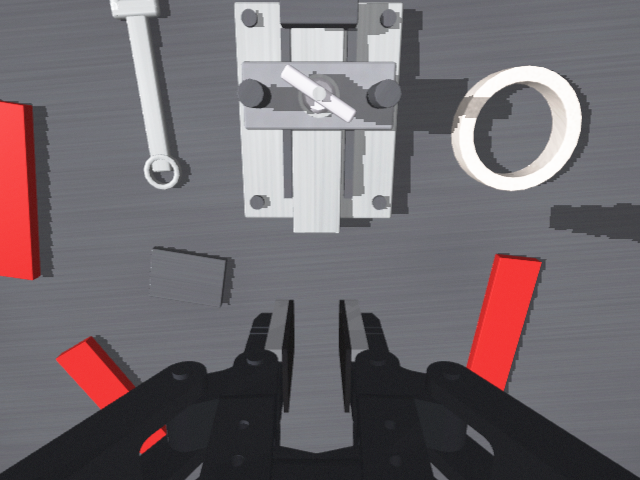

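The wrist view shows the bar home, with its far end at the stop at (320,27). The wing runs from (283,70) to (353,118) between the bolts at (253,93) and (384,93). The nut is at (590.9,-3.1) mm with its wing at 52.8°. I'll wind the wrist to closing angle 142.8° so one grip on the flats has the full turning range.

In the tool's units: 0.088 m is 0.88, 0.08 m is 0.8.

```bash
python3 -m jog '{"deltas":[[0.09, 0, 0, 0, 0, -0.18, 0.2], [0.18, 0, 0, 0, 0, -0.36, 0.2], [0.27, 0, 0, 0, 0, -0.54, 0.25], [0.36, 0, 0, 0, 0, -0.72, 0.3], [0.45, 0, 0, 0, 0, -0.9, 0.35], [0.54, 0, 0, 0, 0, -1.08, 0.35], [0.63, 0, 0, 0, 0, -1.26, 0.35], [0.72, 0, 0, 0, 0, -1.44, 0.35], [0.8, 0, 0, 0, 0, -1.62, 0.35], [0.88, 0, 0, 0, 0, -1.8, 0.35]]}'; python3 -m jog '{"deltas":[[0, 0, 0, 0, 0, -0.18, 0.35], [0, 0, 0, 0, 0, -0.36, 0.35], [0, 0, 0, 0, 0, -0.54, 0.35], [0, 0, 0, 0, 0, -0.72, 0.35], [0, 0, 0, 0, 0, -0.9, 0.35], [0, 0, 0, 0, 0, -1.08, 0.35], [0, 0, 0, 0, 0, -1.26, 0.35], [0, 0, 0, 0, 0, -1.44, 0.35], [0, 0, 0, 0, 0, -1.62, 0.35], [0, 0, 0, 0, 0, -1.8, 0.35]]}';python3 -c "
from h import *
goto(590.9,-3.1,150,142.8)"
```

```text
time_s: 7.82
eef_pos: [0.5919, -0.0003, 0.2342]
eef_rot: [-0.001, 0.65, 0.76, -0.0]
wrist_force: [-0.8, -0.2, -0.5]
opening: 0.349
grasp_force: 0.0
time_s: 9.07
eef_pos: [0.5916, -0.0003, 0.2342]
eef_rot: [-0.001, -0.191, 0.982, 0.0]
wrist_force: [0.1, 0.7, -0.6]
opening: 0.353
grasp_force: 0.0
tool shift mm [ 1.6 -2.4 84.2] rz -0.5374 closing now 112.01 tilt [-1.7e-03  4.0e-04 -1.0e+00] q6 -2.16
```

In the tool's units: 0.084 m is 0.84, 0.05 m is 0.5.

```bash
python3 -m jog '{"deltas":[[0.01, -0.01, 0.2, 0, 0, -0.18, 0.35], [0.016, -0.024, 0.5, 0, 0, -0.36, 0.35], [0.016, -0.024, 0.84, 0, 0, -0.537, 0.35], [0.016, -0.024, 0.84, 0, 0, -0.537, 0.35], [0.016, -0.024, 0.84, 0, 0, -0.537, 0.35], [0.016, -0.024, 0.84, 0, 0, -0.537, 0.35]]}';python3 -c "
from h import *
goto(590.9,-3.1,93.5,142.8)"
```

```text
time_s: 9.82
eef_pos: [0.5927, -0.0034, 0.1531]
eef_rot: [0.001, -0.441, 0.898, -0.001]
wrist_force: [-0.4, 0.0, 0.6]
opening: 0.348
grasp_force: 0.0
tool shift mm [ 1.   1.7 59.5] rz -0.0082 closing now 142.33 tilt [ 2.8e-03 -6.0e-04 -1.0e+00] q6 -2.69
```

```bash
python3 -m jog '{"deltas":[[0.01, 0.015, 0.2, 0, 0, -0.008, 0.35], [0.01, 0.015, 0.4, 0, 0, -0.008, 0.35], [0.01, 0.015, 0.58, 0, 0, -0.008, 0.35], [0.01, 0.015, 0.58, 0, 0, -0.008, 0.35], [0.01, 0.015, 0.58, 0, 0, -0.008, 0.35]]}';python3 - <<'E'
from h import *
goto(590.9,-3.1,93.5,142.8);o=get_obs();print(o["torque"],o["wrist_force"])
im,d=optics.camera("wrist");cv2.imwrite("pics/w3.png",im)
E
```

```text
time_s: 10.45
eef_pos: [0.5902, -0.0031, 0.0936]
eef_rot: [0.0, -0.445, 0.895, -0.0]
wrist_force: [0.1, -0.1, -0.3]
opening: 0.35
grasp_force: 0.0
tool shift mm [-0.5 -0.6  0.1] rz 0.0015 closing now 142.89 tilt [ 4.e-04 -1.e-04 -1.e+00] q6 -2.7
[-0.01175308 -0.01235885  0.0373509 ] [ 0.11251786 -0.08420096 -0.29092119]
```

View pics/w3.png

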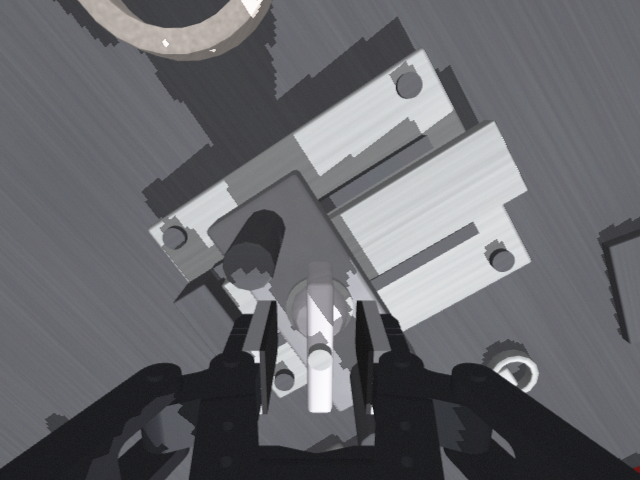

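The wing at (320,345) sits centred between the pads at (265,350) and (370,350), and the fingers clear the bolt at (255,250). Now I close the gripper.

```bash
python3 -m jog '{"deltas":[[0, 0, 0, 0, 0, 0, 0], [0, 0, 0, 0, 0, 0, 0], [0, 0, 0, 0, 0, 0, 0], [0, 0, 0, 0, 0, 0, 0], [0, 0, 0, 0, 0, 0, 0]]}'
cat > t.py <<'E'
from h import *
o,M=pose();c=np.degrees(np.arctan2(M[1,1],M[0,1]));print("closing",round(c,1),"q6",round(o["q"][5],3),"torque",np.round(o["torque"],3),"F",np.round(o["wrist_force"],1))
E
python3 t.py;python3 -m jog '{"deltas":[[0, 0, 0, 0, 0, 0.1, 0], [0, 0, 0, 0, 0, 0.2, 0]]}';python3 t.py;python3 -m jog '{"deltas":[[0, 0, 0, 0, 0, 0.1, 0], [0, 0, 0, 0, 0, 0.2, 0]]}';python3 t.py
```

```text
time_s: 11.12
eef_pos: [0.5895, -0.0024, 0.0943]
eef_rot: [-0.0, -0.445, 0.895, 0.0]
wrist_force: [-3.5, 2.5, 6.4]
opening: 0.092
grasp_force: 59.7
closing 142.9 q6 -2.7 torque [ 0.333  0.714 -0.031] F [-3.5  2.5  6.4]
time_s: 11.38
eef_pos: [0.5893, -0.0023, 0.0943]
eef_rot: [-0.0, -0.353, 0.936, 0.001]
wrist_force: [-4.8, 3.1, 7.4]
opening: 0.088
grasp_force: 59.8
closing 131.3 q6 -2.497 torque [0.442 0.796 0.173] F [-4.8  3.1  7.4]
time_s: 11.62
eef_pos: [0.5892, -0.0021, 0.0943]
eef_rot: [-0.001, -0.257, 0.966, 0.001]
wrist_force: [-5.4, 3.3, 7.8]
opening: 0.089
grasp_force: 59.9
closing 119.8 q6 -2.297 torque [0.592 0.866 0.155] F [-5.4  3.3  7.8]
```

In the tool's units: 0.0015 m is 0.015, -0.001 m is -0.01.

```bash
python3 -m jog '{"deltas":[[0.006, 0.015, -0.01, 0, 0, 0.1, 0], [0.006, 0.015, -0.01, 0, 0, 0.2, 0], [0.006, 0.015, -0.01, 0, 0, 0.3, 0]]}';python3 t.py;python3 -m jog '{"deltas":[[0, 0, 0, 0, 0, 0.1, 0], [0, 0, 0, 0, 0, 0.2, 0]]}';python3 t.py;python3 -m jog '{"deltas":[[0, 0, 0, 0, 0, 0.1, 0], [0, 0, 0, 0, 0, 0.2, 0]]}';python3 t.py
```

```text
time_s: 12.0
eef_pos: [0.5889, -0.0018, 0.0944]
eef_rot: [0.001, -0.11, 0.994, 0.0]
wrist_force: [2.0, 1.3, -3.9]
opening: 0.089
grasp_force: 59.4
closing 102.6 q6 -1.996 torque [ 0.165 -0.334  0.176] F [ 2.   1.3 -3.9]
time_s: 12.25
eef_pos: [0.5889, -0.0016, 0.0943]
eef_rot: [0.0, -0.01, 1.0, 0.0]
wrist_force: [2.5, 1.4, -4.3]
opening: 0.093
grasp_force: 59.5
closing 91.2 q6 -1.796 torque [ 0.277 -0.301  0.172] F [ 2.5  1.4 -4.3]
time_s: 12.5
eef_pos: [0.5889, -0.0014, 0.0944]
eef_rot: [0.0, 0.09, 0.996, 0.0]
wrist_force: [2.8, 3.0, -3.2]
opening: 0.086
grasp_force: 59.5
closing 79.7 q6 -1.596 torque [ 0.393 -0.334  0.123] F [ 2.8  3.  -3.2]
```

```bash
python3 -m jog '{"deltas":[[0, 0, 0, 0, 0, 0.1, 0], [0, 0, 0, 0, 0, 0.2, 0]]}'|grep eef_pos;python3 t.py;python3 -m jog '{"deltas":[[0, 0, 0, 0, 0, 0.1, 0], [0, 0, 0, 0, 0, 0.2, 0]]}'|grep eef_pos;python3 t.py;python3 -m jog '{"deltas":[[0, 0, 0, 0, 0, 0.1, 0], [0, 0, 0, 0, 0, 0.2, 0]]}'|grep eef_pos;python3 t.py
```

```text
eef_pos: [0.5889, -0.0012, 0.0944]
closing 68.2 q6 -1.396 torque [ 0.509 -0.395  0.211] F [ 2.   4.1 -3.5]
eef_pos: [0.589, -0.001, 0.0944]
closing 56.8 q6 -1.196 torque [ 0.573 -0.456  0.161] F [ 2.8  4.3 -3.9]
eef_pos: [0.5891, -0.0009, 0.0944]
closing 45.3 q6 -0.996 torque [ 0.683 -0.532  0.148] F [ 3.5  4.7 -3.8]
```

```bash
python3 -m jog '{"deltas":[[0, 0, 0, 0, 0, 0.1, 0], [0, 0, 0, 0, 0, 0.2, 0]]}'|grep eef_pos;python3 t.py;python3 -m jog '{"deltas":[[0, 0, 0, 0, 0, 0.1, 0], [0, 0, 0, 0, 0, 0.2, 0]]}'|grep eef_pos;python3 t.py
```

```text
eef_pos: [0.5893, -0.0007, 0.0943]
closing 33.9 q6 -0.796 torque [ 0.9   -0.674  0.183] F [ 4.6  5.4 -4.9]
eef_pos: [0.5895, -0.0006, 0.0944]
closing 22.4 q6 -0.596 torque [ 0.853 -0.763  0.124] F [ 4.3  5.4 -5. ]
```

```bash
python3 -m jog '{"deltas":[[0, 0, 0, 0, 0, 0.1, 0], [0, 0, 0, 0, 0, 0.15, 0]]}'|grep eef_pos;python3 t.py
```

```text
eef_pos: [0.5896, -0.0006, 0.0944]
closing 13.9 q6 -0.447 torque [ 0.92  -0.848  0.171] F [ 5.8  6.  -5.6]
```

In the tool's units: 0.0008 m is 0.008, 0.0005 m is 0.005.

```bash
python3 -m jog '{"deltas":[[0.005, 0.008, 0.003, 0, 0, 0.1, 0], [0.005, 0.008, 0.003, 0, 0, 0.2, 0]]}'|grep eef_pos;python3 t.py;python3 -m jog '{"deltas":[[0, 0, 0, 0, 0, 0.1, 0], [0, 0, 0, 0, 0, 0.15, 0]]}'|grep eef_pos;python3 t.py
```

```text
eef_pos: [0.5898, -0.0005, 0.0944]
closing 2.4 q6 -0.245 torque [ 0.542 -0.354  0.145] F [ 2.8  3.7 -2.1]
eef_pos: [0.59, -0.0005, 0.0943]
closing -6.2 q6 -0.096 torque [ 0.585 -0.478  0.22 ] F [ 3.7  3.3 -3.6]
```

```bash
python3 -m jog '{"deltas":[[0, 0, 0, 0, 0, 0.1, 0], [0, 0, 0, 0, 0, 0.15, 0]]}'|grep eef_pos;python3 t.py
```

```text
eef_pos: [0.5901, -0.0005, 0.0943]
closing -14.8 q6 0.054 torque [ 0.562 -0.566  0.19 ] F [ 4.4  3.9 -2.9]
```

```bash
for i in 1; do python3 -m jog '{"deltas":[[0, 0, 0, 0, 0, 0.1, 0], [0, 0, 0, 0, 0, 0.15, 0]]}'|grep eef_pos;python3 t.py;python3 -m jog '{"deltas":[[0, 0, 0, 0, 0, 0, 0]]}'>/dev/null;python3 t.py; done
```

```text
eef_pos: [0.5903, -0.0006, 0.0944]
closing -23.4 q6 0.204 torque [ 0.57  -0.658  0.227] F [ 4.3  4.1 -4.9]
closing -23.3 q6 0.203 torque [ 0.601 -0.65   0.005] F [ 4.5  3.4 -4.6]
```

```bash
python3 -m jog '{"deltas":[[0, 0, 0, 0, 0, 0.1, 0], [0, 0, 0, 0, 0, 0.15, 0]]}'|grep eef_pos;python3 t.py;python3 -m jog '{"deltas":[[0, 0, 0, 0, 0, 0, 0]]}'>/dev/null;python3 t.py
```

```text
eef_pos: [0.5904, -0.0006, 0.0944]
closing -31.9 q6 0.354 torque [ 0.578 -0.72   0.275] F [ 5.1  2.8 -4. ]
closing -31.9 q6 0.353 torque [ 0.576 -0.793  0.071] F [ 4.7  3.4 -4.4]
```

```bash
python3 -m jog '{"deltas":[[0, 0, 0, 0, 0, 0.08, 0], [0, 0, 0, 0, 0, 0.12, 0]]}'|grep eef_pos;python3 t.py;python3 -m jog '{"deltas":[[0, 0, 0, 0, 0, 0, 0]]}'>/dev/null;python3 t.py;python3 -m jog '{"deltas":[[0, 0, 0, 0, 0, 0, 0]]}'>/dev/null;python3 t.py
```

```text
eef_pos: [0.5906, -0.0006, 0.0944]
closing -38.8 q6 0.474 torque [ 0.558 -0.863  0.268] F [ 5.2  2.4 -4.4]
closing -38.7 q6 0.473 torque [ 0.543 -0.767  0.152] F [ 5.9  1.9 -4.8]
closing -38.7 q6 0.472 torque [ 0.536 -0.736  0.098] F [ 4.7  2.7 -5.7]
```

```bash
python3 -m jog '{"deltas":[[0, 0, 0, 0, 0, 0.05, 0], [0, 0, 0, 0, 0, 0.1, 0]]}'|grep eef_pos;python3 t.py;python3 -m jog '{"deltas":[[0, 0, 0, 0, 0, 0, 0]]}'>/dev/null;python3 t.py;python3 -m jog '{"deltas":[[0, 0, 0, 0, 0, 0, 0]]}'>/dev/null;python3 t.py
```

```text
eef_pos: [0.5906, -0.0007, 0.0944]
closing -44.5 q6 0.574 torque [ 0.52  -0.875  0.346] F [ 5.7  3.1 -5.3]
closing -44.5 q6 0.573 torque [ 0.498 -0.931  0.146] F [ 6.2  2.3 -5.9]
closing -44.5 q6 0.572 torque [ 0.501 -0.892  0.112] F [ 6.2  2.6 -5.2]
```

That puts about 0.29 N m at the nut once the reading's offset is removed. I'll let go and rise.

```bash
python3 -m jog '{"deltas":[[0, 0, 0, 0, 0, 0, 0.3], [0, 0, 0, 0, 0, 0, 0.3], [0, 0, 0, 0, 0, 0, 0.3], [0, 0, -0.2, 0, 0, 0, 0.3], [0, 0, -0.6, 0, 0, 0, 0.3], [0, 0, -1.1, 0, 0, 0, 0.3], [0, 0, -1.4, 0, 0, 0, 0.3], [0, 0, -1.4, 0, 0, 0, 0.3], [0, 0, -1.4, 0, 0, 0, 0.3]]}'
python3 - <<'E'
from h import *
p=optics.camera_params("wrist");im,d=optics.camera("wrist");cv2.imwrite("pics/w4.png",im)
W=cloud("wrist",d,p);z=W[...,2];m=(d>0)&(abs(W[...,0]-.55)<.16)&(abs(W[...,1])<.1)
for nm,a,b in(("bar",.0275,.037),("cross",.070,.082),("nut",.108,.1155)):
    N,L,S,C=cv2.connectedComponentsWithStats((m&(z>a)&(z<b)).astype(np.uint8))
    for i in range(1,N):
        if S[i,4]>40: q=W[L==i];print(nm,S[i,4],np.round(q.mean(0)*1e3,1),rect(q))
for n in("top",):
    im,d=optics.camera(n);cv2.imwrite("pics/top1.png",im)
E
```

```text
time_s: 17.62
eef_pos: [0.5887, -0.0013, 0.2338]
eef_rot: [-0.0, 0.922, 0.387, -0.0]
wrist_force: [-0.1, 0.2, -0.8]
opening: 0.305
grasp_force: 0.0
bar 2120 [ 6.267e+02 -3.000e-01  3.110e+01] (array([635.6,  -1.7]), array([48.3, 49.3]), 85.18)
bar 307 [623.7 -31.1  29.4] (array([623.6, -31.2]), array([ 7.6, 30.5]), 85.07)
bar 4238 [523.2   7.   31.2] (array([520.7,   8. ]), array([48.1, 78.7]), 85.39)
bar 412 [533.3 -23.5  29.3] (array([532.9, -23.5]), array([ 7.4, 47.9]), 85.31)
cross 5373 [5.943e+02 5.000e-01 7.620e+01] (array([591. ,  -2.9]), array([104. ,  44.2]), 85.18)
nut 884 [591.9  -1.6 112.8] (array([591.1,  -2.6]), array([50. ,  9.2]), 66.74)
nut 88 [590.3 -37.1 111.8] (array([589.5, -37.9]), array([ 6.1, 15.3]), 68.27)
```

View pics/w4.png

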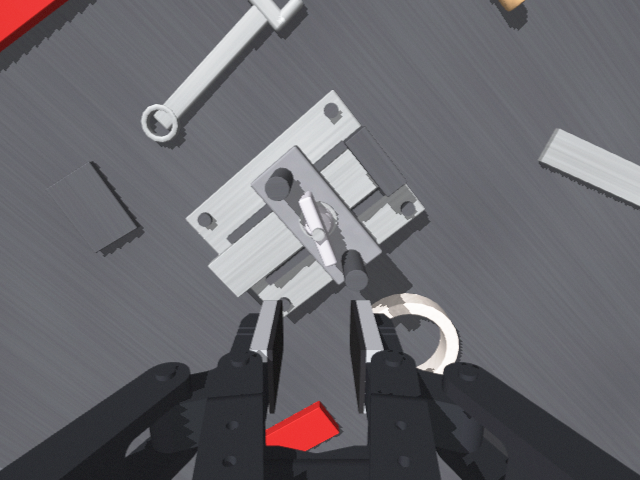

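The wrist view shows the bar still home and the wing running from (307,197) to (332,262). It eased back from 45.5° to 66.7°, which is more than I'd like to trust. I'll regrip, retighten, ease off under control and measure again.

```bash
python3 -c "
from h import *
goto(590.7,-2.2,95,-23.3)"
```

```text
tool shift mm [  1.2   2.8 137.5] rz -0.3694 closing now -44.46 tilt [-2.7e-03  5.0e-04 -1.0e+00] q6 0.57
```

```bash
python3 -m jog '{"deltas":[[0.01, 0.01, 0.3, 0, 0, -0.18, 0.3], [0.01, 0.02, 0.6, 0, 0, -0.369, 0.3], [0.01, 0.02, 0.8, 0, 0, -0.369, 0.3], [0.01, 0.02, 0.8, 0, 0, -0.369, 0.3], [0.01, 0.02, 0.8, 0, 0, -0.369, 0.3]]}'|grep eef_pos; python3 -c "
from h import *
goto(590.7,-2.2,94.5,-23.3)"
```

```text
eef_pos: [0.5915, -0.0021, 0.1542]
tool shift mm [-0.4 -0.7 59.7] rz -0.0005 closing now -23.33 tilt [-1.e-04  0.e+00 -1.e+00] q6 0.2
```

Units first: shifts go in units of 100 mm. So 0.0595 m is 0.595, 0.04 m is 0.4.

```bash
python3 -m jog '{"deltas":[[0, -0.007, 0.2, 0, 0, 0, 0.3], [0, -0.007, 0.4, 0, 0, 0, 0.3], [0, -0.007, 0.595, 0, 0, 0, 0.3], [0, -0.007, 0.595, 0, 0, 0, 0.3], [0, -0.007, 0.595, 0, 0, 0, 0], [0, -0.007, 0.595, 0, 0, 0, 0], [0, -0.007, 0.595, 0, 0, 0, 0], [0, -0.007, 0.595, 0, 0, 0, 0]]}'; python3 t.py;python3 -m jog '{"deltas":[[0, 0, 0, 0, 0, 0.05, 0], [0, 0, 0, 0, 0, 0.1, 0]]}'|grep eef_pos;python3 t.py;python3 -m jog '{"deltas":[[0, 0, 0, 0, 0, 0.05, 0], [0, 0, 0, 0, 0, 0.1, 0]]}'|grep eef_pos;python3 t.py
```

```text
time_s: 19.35
eef_pos: [0.5902, -0.0015, 0.0948]
eef_rot: [-0.0, 0.835, 0.55, -0.0]
wrist_force: [-5.2, 1.3, 1.4]
opening: 0.087
grasp_force: 59.6
closing -23.3 q6 0.203 torque [0.228 0.786 0.204] F [-5.2  1.3  1.4]
eef_pos: [0.5901, -0.0015, 0.0948]
closing -29.1 q6 0.305 torque [0.204 0.835 0.26 ] F [-5.3  1.2  0.7]
eef_pos: [0.5901, -0.0015, 0.0948]
closing -34.8 q6 0.405 torque [0.178 0.788 0.308] F [-4.9  0.8  1.9]
```

```bash
python3 -m jog '{"deltas":[[0, 0, 0, 0, 0, 0.05, 0], [0, 0, 0, 0, 0, 0.1, 0]]}'|grep eef_pos;python3 t.py;python3 -m jog '{"deltas":[[0, 0, 0, 0, 0, 0.04, 0], [0, 0, 0, 0, 0, 0.07, 0], [0, 0, 0, 0, 0, 0.07, 0]]}'>/dev/null;python3 t.py; python3 -m jog '{"deltas":[[0, 0, 0, 0, 0, -0.03, 0], [0, 0, 0, 0, 0, -0.06, 0], [0, 0, 0, 0, 0, -0.09, 0], [0, 0, 0, 0, 0, -0.12, 0], [0, 0, 0, 0, 0, -0.15, 0], [0, 0, 0, 0, 0, -0.15, 0], [0, 0, 0, 0, 0, -0.15, 0]]}'>/dev/null;python3 t.py
```

```text
eef_pos: [0.5902, -0.0015, 0.0948]
closing -40.6 q6 0.504 torque [0.184 0.791 0.3  ] F [-5.3  1.1  1.1]
closing -44.5 q6 0.573 torque [0.186 0.779 0.176] F [-4.9  1.2  2.7]
closing -35.9 q6 0.423 torque [0.111 0.786 0.194] F [-4.2  1.9  1.5]
```

```bash
python3 -m jog '{"deltas":[[0, 0, 0, 0, 0, -0.03, 0], [0, 0, 0, 0, 0, -0.06, 0], [0, 0, 0, 0, 0, -0.08, 0], [0, 0, 0, 0, 0, -0.08, 0], [0, 0, 0, 0, 0, -0.08, 0], [0, 0, 0, 0, 0, -0.08, 0]]}'>/dev/null;python3 t.py;python3 -m jog '{"deltas":[[0, 0, 0, 0, 0, 0, 0]]}'>/dev/null;python3 t.py
```

```text
closing -31.3 q6 0.343 torque [0.164 0.758 0.091] F [-5.2  1.   1.8]
closing -31.3 q6 0.343 torque [0.211 0.817 0.121] F [-5.2  1.7  1.6]
```

```bash
python3 -m jog '{"deltas":[[0, 0, 0, 0, 0, 0, 0.12], [0, 0, 0, 0, 0, 0, 0.2], [0, 0, 0, 0, 0, 0, 0.3], [0, 0, 0, 0, 0, 0, 0.3], [0, 0, -0.2, 0, 0, 0, 0.3], [0, 0, -0.6, 0, 0, 0, 0.3], [0, 0, -1.1, 0, 0, 0, 0.3], [0, 0, -1.4, 0, 0, 0, 0.3], [0, 0, -1.4, 0, 0, 0, 0.3], [0, 0, -1.4, 0, 0, 0, 0.3]]}'
python3 - <<'E'
from h import *
for k in range(2):
    p=optics.camera_params("wrist");im,d=optics.camera("wrist")
    W=cloud("wrist",d,p);z=W[...,2];m=(d>0)&(abs(W[...,0]-.55)<.16)&(abs(W[...,1])<.1)
    for nm,a,b in(("bar",.0275,.037),("nut",.108,.1155)):
        N,L,S,C=cv2.connectedComponentsWithStats((m&(z>a)&(z<b)).astype(np.uint8))
        for i in range(1,N):
            if S[i,4]>400: q=W[L==i];print(nm,S[i,4],rect(q))
E
```

```text
time_s: 23.48
eef_pos: [0.5903, -0.0017, 0.2343]
eef_rot: [-0.0, 0.872, 0.49, -0.0]
wrist_force: [0.1, 0.1, -0.2]
opening: 0.299
grasp_force: 0.0
bar 2320 (array([635.8,  -6.8]), array([58.3, 48.6]), 84.84)
bar 4484 (array([521.5,   8. ]), array([48. , 80.8]), 85.19)
bar 439 (array([533.7, -23.6]), array([ 7.5, 50.1]), 85.11)
nut 865 (array([591.1,  -2.5]), array([49.8,  9. ]), 66.97)
bar 2024 (array([635.6,  -1.9]), array([48.8, 48.1]), 83.67)
bar 4538 (array([521.8,   8.1]), array([48.3, 80.1]), 85.31)
bar 446 (array([533.8, -23.5]), array([ 7.6, 49.8]), 84.75)
nut 871 (array([591.1,  -2.5]), array([49.7,  9.1]), 67.03)
```

The nut came to rest at 67.0° again, although released from a different angle. So that is the clamp's holding point, and the bar is still home. Handing in.

```bash
python3 -c "
from bench import workorder
print(workorder.hand_in())"
```

```text
the job is handed in; nothing more can be done
None
```

I handed the job in at about 24 s with the bar against the end stop, the nut tightened to roughly 0.3 N m and the gripper clear; I have no verdict, and the clamp's remaining force is inferred (about 110 N), not measured, because the nut eased back 0.37 rad on release and then held.

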